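# Shut the egg stall's water at the stop valve in the kerb

### The arm

A 6-joint arm with a two-finger parallel gripper is mounted at the origin on the work surface. World frame = base frame: x ahead of the robot, y to its left, z up, the work surface at z = 0. Lengths are in m, angles in rad, forces in N, time in s.
With the tool pointing down it reaches from about 0.4 to 0.825 m from the base axis. Payload 7 kg.
Tool frame: the origin (TCP) lies at the centre of the arm's flange, where the gripper is bolted on; the fingertips stand 178 mm ahead of it and the grasp point (between the pads) lies 159 mm ahead of it; z points along the fingers, y is the direction in which the jaws open and shut (so a half turn about z gives the same grasp; the last joint's range is limited). The gripper opens to 88 mm and grips with 3 to 60 N. Pads are 19 mm wide; open, the fingers measure 130 mm over their backs; the gripper's body (78 mm by 193 mm) begins 47 mm behind the grasp point.
Start: joints at [1.541, 0.359, 0.012, 0, -1.224, -0.288], TCP at [0.211, 0.641, 0.405] pointing down, gripper open.
Joint ranges: [-3.07, 3.07], [-1.43, 2.12], [-1.02, 1.25], [-3.03, 1.67], [-3.05, -0], [-3.03, 3.03]. Speed limits (rad/s): [2.39, 2.39, 3.01, 3.14, 3.14, 3.14].

### API

Orientations are given as [roll, pitch, yaw] about the fixed x, y, z axes, in that order (R = Rz(yaw) Ry(pitch) Rx(roll)).
In Python, from station import * gives the robot as it stands.
- The arm moves only by the tool send_rows, never from a script. Its argument "motion" is a list of rows, each an object with "offset": the shift along the tool's x, y, z in cm, a list of three; "turn": the turn about the tool's z in degrees. In form: [{"offset": [x, y, z], "turn": turn}, ...]. A call has 1 to 8 rows; each row is the pose to reach, as a shift and turn from the pose commanded when the call began, along the tool's axes at that moment; what a row does not reach only later rows make up. A row lasts 1/10 s, in which the tool goes at most 50 mm and 8.59 degrees, less where a joint would pass 70% of its speed; a pose out of reach is approached as far as the arm can. A call with a gripper value outside its range is refused whole. "hand" is the opening, from -1 (shut) to 1 (fully open), set as the call begins (left out, the last holds). The fingers move at their own pace and stop on an object; "squeeze" is the grip in N (left out, the last holds). Time passes only in rows, so rows that repeat a pose let the fingers close. It gives the time, the measured TCP pose, the force and the opening at its end, in the units of the state.
- get_state(): the state, without advancing time (a new reading comes with each control period).
- grab_frame(name): name is "scene" or "top"; returns a dict with "frame" (420x560x3 uint8, blue, green, red), "range_z" (420x560 float32, m along the optical axis (not along the pixel's ray), 0 where there is no reading), "vertical_fov" (degrees; the focal length in pixels is half the picture's height over the tangent of half this angle, whatever the lens; pixels are square), "cx", "cy" (the principal point, pixels), "cam_to_world" (4x4, takes a point from camera to world coordinates). Camera axes: x right, y up, looking along -z (the intrinsics and any distortion apply to the point x, -y, -z); pixel columns grow to the right and rows downward; lengths in m; the calibration is good to about 2 mm. A picture is of the moment at which its call begins.
- job_done(): hands the job in, once; it reports no verdict.
The state is a dict: "t": time; "q": joint angles; "qd": joint speeds; "joint_efforts": joint torques, N m; "eef_pos": TCP position; "ee_rot": TCP orientation; "force": force on the tool from outside, world axes, zero at the start; "moment": the same for the moment, N m; "width": finger opening in m.
Only numpy, scipy, OpenCV 4.12 (cv2) and the standard library are available. Lean on these libraries where they do the work, as an engineer would, in place of code of your own. Each camera call takes 0.05 s, during which the arm holds its last target. There are 200 camera calls.

### The job

Shut off the egg stall's water for the night: take the T-key from its rest, lower it down the shaft in the tiled kerb until its socket drops right down over the square stem of the stop valve, and turn it clockwise (seen from above) until the valve is fully shut against its stop. Then draw the key out and hang it back in the notches of its rest, shank hanging straight down. Leave the tray of eggs, the scale weight and the mug where they stand; I will drop the shaft's lid myself.

Things in the scene. Friction and masses are not known exactly. Their poses are not given: they have to be found in the camera images.
- kerb: Tiled kerb block, fixed on the work surface, 140 mm high. Origin on the axis of the valve shaft, level with the work surface; z up. It spans x -105 to +175 mm, y -85 to +235 mm. The shaft is round, vertical, 72 mm wide, iron-lined, open through the full 140 mm. An iron lid (98 mm square, 8 mm thick) lies folded back flat on the top, x 61 to 159 mm.
- shaft_mouth (a point): Centre of the shaft's mouth, level with the kerb's top, 140 mm above the work surface.
- shaft_floor (a point): Centre of the shaft's bottom, at work surface height. There is the valve: gland 40 mm wide, 10 mm high; on it the upright stem, 20 mm square from 10 to 28 mm up, then tapering to a 9 mm square flat top at 40 mm. It is not set true: its axis is up to 3.5 mm off the shaft's along each of the kerb's x and y, its square at any heading. Neither is reported: find it by feel or sight.
- stem (a joint): Opening of the stop valve, rad: 0 = fully shut against its stop, 1.6 = fully open against the other. Starts between 1.0 and 1.55. Turning the stem clockwise seen from above shuts it. Stiff, about 0.3 N m; stays where left. The value says how far it is open, not which way the square points: the valve's own heading is unknown.
- key: Dark steel T-key, about 0.5 kg. Origin: centre of the socket's mouth at its lower end; z up the shank, y along the crossbar. Square box socket 33.6 mm outside, 34 mm deep, its hole 22.6 mm square with sides along x and y: fits the stem in 4 headings with about 8 degrees of play each way. Shank 14 mm round. Crossbar 14 mm thick, 130 mm long, axis 180 mm above the mouth.
- key_boss (a point): Middle of the crossbar's axis, on the key's axis, in the forged flat-faced boss to grip by: 18 mm thick along the key's x (close along x), 26 mm along y, from 156 to 190 mm above the mouth. Seated on the stem the mouth rests on the gland, 10 mm above the work surface; with the square not lined up it hangs up 15 to 30 mm higher, on the stem's taper, and drops when turned to fit.
- key_rest: Steel rest for the key, fixed; origin at the centre of its underside. Base 100 x 120 x 6 mm; two flat uprights at y -42 and +42 mm, 8 mm thick, 36 mm wide, each with a notch on top, floor 188 mm up, about 20 mm wide there, flaring to about 40 mm at the horns' tips, 214 mm up. The crossbar lies in both notches along the rest's y, either way round; the shank hangs between the uprights.
- rest_seat (a point): Where the middle of the crossbar's axis lies when the key hangs in the rest: midway between the notches, 195 mm above the work surface. The rest is open in front and behind: lifted 30 mm or more out of the notches, the key can leave or enter along the rest's x, the shank passing between the uprights.
- egg_tray: Bystander on the kerb: pulp tray 105 x 155 mm with six brown eggs, 68 mm high; origin at the centre of its underside.
- weight: Bystander: 500 g iron scale weight with a knob, 48 mm wide, 64 mm high; origin at the centre of its underside.
- mug: Bystander: white mug 72 mm wide and 85 mm high; origin at the centre of its underside.

How it is judged:
By the outcome, as a careful person would: the job done as asked, in the order asked, and still so for the second after the job is handed in, with the robot touching nothing.
It also fails if it takes over 72 s, if anything falls off the work surface, if the arm or the gripper's body presses on something with over 40 N, if the wrist force passes 120 N, or if a joint passes its speed limit or range.

## Working session

There is one attempt and no reset: what is moved stays moved. The work goes in short steps, Python scripts to look and compute and a tool call to move; the robot and the scene stay as the last step left them, time stands still between calls to the robot, and variables do not carry over. Pictures are saved under pics/ and viewed, about 8 in all and at most 12, crops included, and the job is handed in when it is done.

Besides the shell and the picture viewer there is one more tool, called after ">>>" as name(argument=value, ...), one argument or row to a line, values as JSON. send_rows: Moves the arm, as the interface text tells. Its arguments: {"type":"object","properties":{"motion":{"type":"array"},"hand":{"type":"number"},"squeeze":{"type":"number"}},"required":["motion"]}

```bash
mkdir -p pics
python3 - <<'E'
from station import *
import cv2,numpy as np
s=get_state();print(s)
for n in("scene","top"):
    f=grab_frame(n);cv2.imwrite(f"pics/{n}0.png",f["frame"]);np.savez(f"/tmp/{n}0.npz",**f)
    print(n,[ (k,np.round(v,4).tolist() if hasattr(v,'tolist') else v) for k,v in f.items() if k not in("frame","range_z")])
E
ls
```

```text
{'t': 0.0, 'q': array([ 1.54109196e+00,  3.59370959e-01,  1.10426662e-02, -3.35806542e-04,
       -1.22409128e+00, -2.88111161e-01]), 'qd': array([-1.69707160e-03,  4.62057936e-04,  3.01536448e-05, -8.44873361e-04,
        8.43778407e-04, -1.27888504e-03]), 'joint_efforts': array([-9.65349027e-04, -5.82712734e+01,  2.93055135e+01,  6.99697718e+00,
        6.87709486e-03, -1.58548964e-04]), 'eef_pos': array([0.21086774, 0.64100576, 0.40372828]), 'ee_rot': array([ 3.13994661e+00, -1.58606029e-04, -3.17929765e-01]), 'force': array([0.12219099, 0.20474681, 0.87449639]), 'moment': array([-0.01175148, -0.02820081,  0.02451851]), 'width': 0.08764955142551256}
scene [('vertical_fov', 50.06987047654852), ('cx', 278.03605148350357), ('cy', 209.36728185664143), ('cam_to_world', [[0.4613, 0.7798, -0.4233, 0.2388], [-0.8872, 0.3991, -0.2316, -0.194], [-0.0117, 0.4824, 0.8759, 0.8808], [0.0, 0.0, 0.0, 1.0]])]
top [('vertical_fov', 47.09039622079308), ('cx', 281.09896852400345), ('cy', 208.23351245299003), ('cam_to_world', [[-0.013, 0.9958, -0.0902, 0.527], [-0.9997, -0.0111, 0.0218, 0.0066], [0.0207, 0.0905, 0.9957, 1.2212], [0.0, 0.0, 0.0, 1.0]])]
pics
```

View pics/scene0.png

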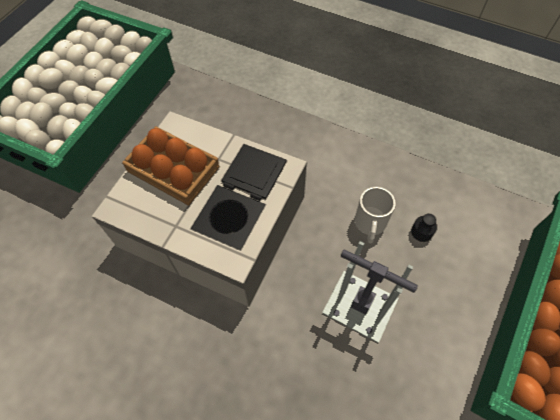

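View pics/top0.png

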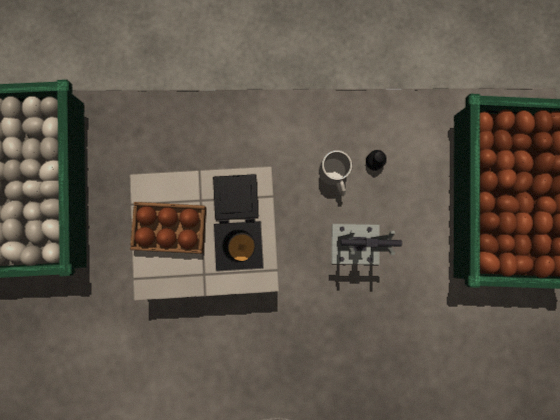

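The scene view shows the kerb with its shaft at (229,216), the lid folded back and the egg tray beside it. The key hangs in its rest with the boss at (378,270). The mug and weight stand behind it at (376,210) and (425,228). In the top view the shaft is at (240,247), the key bar runs from (340,243) to (402,243), and the rest base is at (356,245).

```bash
cat > h.py <<'E'
import numpy as np,cv2
def K(f):
    F=210/np.tan(np.radians(float(f["vertical_fov"]))/2); return F,float(f["cx"]),float(f["cy"])
def cloud(f):
    F,cx,cy=K(f); d=f["range_z"]; v,u=np.mgrid[:420,:560]
    P=np.stack([(u-cx)/F*d,-(v-cy)/F*d,-d],-1); M=f["cam_to_world"]
    P=P@M[:3,:3].T+M[:3,3]; P[d==0]=np.nan; return P
def ray(f,uv,z):
    F,cx,cy=K(f); M=f["cam_to_world"]; uv=np.atleast_2d(uv).astype(float)
    D=np.c_[(uv[:,0]-cx)/F,-(uv[:,1]-cy)/F,-np.ones(len(uv))]@M[:3,:3].T; o=M[:3,3]
    return o+D*((z-o[2])/D[:,2])[:,None]
E
python3 - <<'E'
from h import *
for n in("scene","top"):
    f=np.load(f"/tmp/{n}0.npz");P=cloud(f);z=P[...,2]
    print(n,"floor z",np.nanmedian(z[380:,200:400]), "nan%",np.isnan(z).mean())
    x,y=P[...,0],P[...,1]
    kr=(abs(z-.14)<.006)&(y>-.05)&(y<.5)&(x>.3)&(x<.8)
    m=kr.astype(np.uint8); c,_=cv2.findContours(m,cv2.RETR_EXTERNAL,cv2.CHAIN_APPROX_NONE);c=max(c,key=cv2.contourArea)
    r=cv2.minAreaRect(ray(f,c[:,0],.14)[:,:2].astype(np.float32));print("kerb top z",np.median(z[kr]),r)
    lid=(abs(z-.148)<.003)
    # bar
    b=(z>.18)&(z<.23)&(y<0)&(y>-.3)&(x>.3)&(x<.7)
    q=P[b];print("bar n",b.sum(),"z pct",np.percentile(q[:,2],[5,50,95]),cv2.minAreaRect(q[:,:2].astype(np.float32)))
    b2=(z>.195)&b;b2=cv2.morphologyEx(b2.astype(np.uint8),cv2.MORPH_OPEN,np.ones((3,3)));c,_=cv2.findContours(b2,cv2.RETR_EXTERNAL,cv2.CHAIN_APPROX_NONE)
    for k in c:
        if len(k)>15: print(" c",cv2.minAreaRect(k),cv2.minAreaRect(ray(f,k[:,0],.2)[:,:2].astype(np.float32)))
    # hole
    uv=(240,247) if n=="top" else (229,216)
    h=(z<.12)&(np.hypot(np.arange(560)[None]-uv[0],np.arange(420)[:,None]-uv[1])<28)
    hh=P[h];print("hole z",np.percentile(hh[:,2],[0,10,25,50,75,90,100]))
    c,_=cv2.findContours(h.astype(np.uint8),cv2.RETR_EXTERNAL,cv2.CHAIN_APPROX_NONE);c=max(c,key=cv2.contourArea)
    print(" ell",cv2.fitEllipse(ray(f,c[:,0],.14)[:,:2].astype(np.float32)))
    if n=="top":
        crop=f["frame"][215:280,205:275];cr=np.clip(cv2.resize(crop,None,fx=8,fy=8,interpolation=cv2.INTER_CUBIC).astype(float)*1.5,0,255)
        st=h&(z>.005)&(z<.06);s=P[st];print("stem z>30",[(np.round(p*1000,1).tolist()) for p in P[h&(z>.03)&(z<.05)]][:40])
        zz=np.clip(z[215:280,205:275]/.05*255,0,255).astype(np.uint8)
        zc=cv2.applyColorMap(cv2.resize(zz,None,fx=6,fy=6,interpolation=cv2.INTER_NEAREST),cv2.COLORMAP_JET)
        crop=cv2.resize(crop,None,fx=6,fy=6,interpolation=cv2.INTER_CUBIC)
        g=f["frame"][215:280,315:420];g=cv2.resize(g,(0,0),fx=6,fy=6)[:390,:]
        cv2.imwrite("pics/stem0.png",np.hstack([np.clip(crop.astype(float)*2,0,255).astype(np.uint8)[:,:400],zc[:,:400]]))
E
```

```text
scene floor z -0.0009197756590471062 nan% 0.0038775510204081634
kerb top z 0.1391580003654953 ((0.5717185735702515, 0.1529598981142044), (0.28263571858406067, 0.32118895649909973), 2.6947453022003174)
bar n 1094 z pct [0.18660616 0.19995304 0.21147873] ((0.5448311567306519, -0.20868316292762756), (0.12927356362342834, 0.04978104680776596), 89.00909423828125)
 c ((408.50006103515625, 270.0000305175781), (5.366562843322754, 10.28591251373291), 26.56505012512207) ((0.5647027492523193, -0.25141623616218567), (0.008226697333157063, 0.01839050091803074), 86.2232666015625)
 c ((379.70001220703125, 269.60003662109375), (83.18173217773438, 12.074766159057617), 26.56505012512207) ((0.5443475842475891, -0.20876021683216095), (0.1293051689863205, 0.021225284785032272), 87.98184204101562)
 c ((359.9000244140625, 246.70001220703125), (4.919349670410156, 10.28591251373291), 26.56505012512207) ((0.5670391321182251, -0.16661466658115387), (0.00798124074935913, 0.018803996965289116), 88.96138763427734)
hole z [-0.0025711   0.02471307  0.04676364  0.07474029  0.09884186  0.11167576
  0.11999619]
 ell (
[... 1183 characters left out ...]
, [562.3, 108.3, 46.9], [560.2, 109.4, 34.7], [555.3, 111.7, 36.7], [550.3, 113.6, 42.8], [550.2, 85.2, 30.9], [550.1, 82.7, 31.5], [547.9, 114.0, 38.8], [547.6, 82.5, 35.3], [547.5, 72.9, 32.2], [545.6, 114.4, 33.7], [545.3, 87.7, 30.8], [545.2, 85.0, 35.1], [545.1, 82.4, 36.8], [545.2, 80.2, 32.7], [545.0, 77.4, 38.9], [545.0, 75.1, 36.5], [545.1, 72.9, 32.5], [545.0, 70.4, 33.6], [543.1, 114.1, 37.0], [542.8, 85.1, 34.0], [542.6, 82.2, 40.8], [542.7, 80.0, 36.4], [542.6, 77.6, 36.1], [542.6, 75.0, 38.8], [542.6, 72.8, 33.6], [542.6, 70.4, 33.4], [540.6, 114.1, 38.0], [540.3, 87.5, 34.5], [540.3, 84.8, 38.7], [540.2, 82.2, 41.0]]<stdin>:25: RuntimeWarning: invalid value encountered in cast
```

View pics/stem0.png

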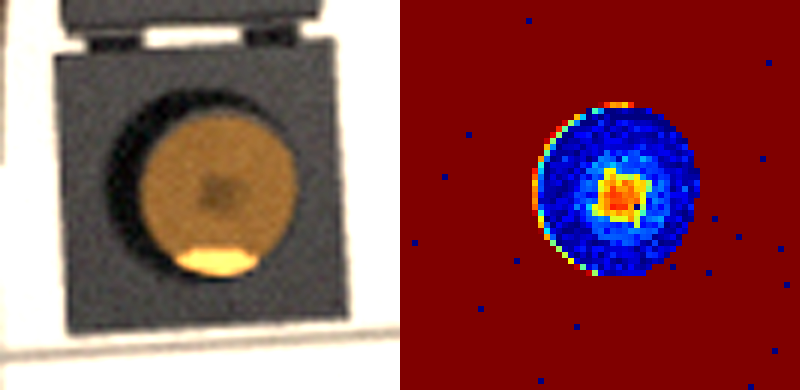

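The depth crop shows the square stem inside the gland, turned slightly from the picture axes, at about (620,195) in the right half. I'll average a few frames to get the stem heading, bar line and shaft centre.

```bash
cat >> h.py <<'E'
def avg(grab,n,k):
    fs=[grab(n) for _ in range(k)]; f=dict(fs[0]); d=np.stack([g["range_z"] for g in fs]).astype(float); d[d==0]=np.nan
    f["range_z"]=np.nan_to_num(np.nanmedian(d,0)); f["frame"]=np.mean([g["frame"] for g in fs],0).astype(np.uint8); return f
def plan(s,xyz,yaw):
    "shift (cm) and turn (deg) in tool axes from state s to a tool-down pose; yaw deg"
    from scipy.spatial.transform import Rotation as R
    r=R.from_euler('xyz',s["ee_rot"]); d=r.inv().apply(np.array(xyz)-s["eef_pos"])*100
    t=-(yaw-np.degrees(s["ee_rot"][2])); return np.round(d,2),round((t+180)%360-180,1)
E
python3 - <<'E'
from station import *
from h import *
for n in("scene","top"):
    f=avg(grab_frame,n,8);np.savez(f"/tmp/{n}1.npz",**f);P=cloud(f);x,y,z=P[...,0],P[...,1],P[...,2]
    b=((z>.196)&(z<.208)&(y<-.1)&(y>-.3)&(x>.5)&(x<.556)).astype(np.uint8)
    c,_=cv2.findContours(b,cv2.RETR_EXTERNAL,cv2.CHAIN_APPROX_NONE);c=max(c,key=cv2.contourArea)
    q=P[b>0];l=cv2.fitLine(q[:,:2].astype(np.float32),cv2.DIST_HUBER,0,.001,.001).ravel()
    print(n,"bar",q.mean(0),"line deg",np.degrees(np.arctan2(l[1],l[0])),l[2:],"y ext",np.percentile(q[:,1],[1,99]),"z",np.median(q[:,2]))
    boss=(z>.196)&(z<.215)&(y<-.1)&(y>-.3)&(x>.5)&(x<.556)
    base=(abs(z-.006)<.004)&(x>.47)&(x<.61)&(y<-.13)&(y>-.29);q=P[base]
    if n=="top":
        base&=f["frame"].min(-1)>110; m=cv2.morphologyEx(base.astype(np.uint8),cv2.MORPH_CLOSE,np.ones((15,15)))
        c,_=cv2.findContours(m,cv2.RETR_EXTERNAL,cv2.CHAIN_APPROX_NONE);c=max(c,key=cv2.contourArea)
        print("base",cv2.minAreaRect(ray(f,c[:,0],.006)[:,:2].astype(np.float32)))
        h=(np.hypot(x-.5415,y-.079)<.024)
        Z=cv2.resize(np.where(h,z,0)[215:280,205:275].astype(np.float32),None,fx=8,fy=8,interpolation=cv2.INTER_LINEAR)
        for t in(.016,.02,.025,.032):
            m=(Z>t).astype(np.uint8);c,_=cv2.findContours(m,cv2.RETR_EXTERNAL,cv2.CHAIN_APPROX_NONE);c=max(c,key=cv2.contourArea)
            uv=(c[:,0]+.5)/8-.5+[205,215]
            w=ray(f,uv,.028 if t<.03 else .034)[:,:2];r=cv2.minAreaRect(w.astype(np.float32))
            cw=w-w.mean(0);a=np.arctan2(cw[:,1],cw[:,0]);rr=np.hypot(*cw.T)
            ph=np.angle(np.sum((rr-rr.mean())*np.exp(4j*a)))/4  # direction of corners
            print("stem",t,r,"corner-harmonic heading",np.degrees(ph)-45,r[0])
    k=(abs(z-.14)<.006)&(y>-.05)&(y<.5)&(x>.3)&(x<.8)
    c,_=cv2.findContours(k.astype(np.uint8),cv2.RETR_EXTERNAL,cv2.CHAIN_APPROX_NONE);c=max(c,key=cv2.contourArea)
    r=cv2.minAreaRect(ray(f,c[:,0],.14)[:,:2].astype(np.float32));a=np.radians(r[2]);Rm=np.array([[np.cos(a),-np.sin(a)],[np.sin(a),np.cos(a)]])
    print("kerb",r,"origin",r[0]-Rm@[.035,.075])
s=get_state();print(plan(s,(.45,.30,.51),-60))
E
```

```text
scene bar [ 0.54318941 -0.20970224  0.20056176] line deg 88.497055 [ 0.5431894  -0.20970224] y ext [-0.27177014 -0.14549792] z 0.20043086781723551
kerb ((0.571955144405365, 0.1531926542520523), (0.28212612867355347, 0.32081544399261475), 2.7337708473205566) origin [0.54057212 0.07660868]
top bar [ 0.54348653 -0.20553618  0.20090469] line deg 87.83157 [ 0.5440935  -0.20997499] y ext [-0.26940226 -0.14275019] z 0.20066821828039205
base ((0.5455832481384277, -0.20692279934883118), (0.11943367123603821, 0.09869392961263657), 88.7043685913086)
stem 0.016 ((0.5394863486289978, 0.07947321981191635), (0.022241797298192978, 0.021896295249462128), 74.84600067138672) corner-harmonic heading -14.560844269057704 (0.5394863486289978, 0.07947321981191635)
stem 0.02 ((0.539520800113678, 0.07956381887197495), (0.0211747195571661, 0.02074197307229042), 74.48831939697266) corner-harmonic heading -14.233473442372535 (0.539520800113678, 0.07956381887197495)
stem 0.025 ((0.5395438075065613, 0.0796024352312088), (0.019777918234467506, 0.019436053931713104), 74.06193542480469) corner-harmonic heading -14.406205034064417 (0.5395438075065613, 0.0796024352312088)
stem 0.032 ((0.5395447015762329, 0.0793401226401329), (0.016460051760077477, 0.015978382900357246), 75.27568054199219) corner-harmonic heading -15.190797462013396 (0.5395447015762329, 0.0793401226401329)
kerb ((0.5728822350502014, 0.1559072881937027), (0.2807736098766327, 0.3199484348297119), 2.6938469409942627) origin [0.54144585 0.0793452 ]
(array([ 33.37,  24.94, -10.53]), np.float64(41.8))
```

>>> send_rows(
  motion=[
    {"offset": [0,0,-5],"turn": 0},
    {"offset": [0,0,-10],"turn": 6},
    {"offset": [5,4,-10.5],"turn": 12},
    {"offset": [10,8,-10.5],"turn": 20},
    {"offset": [14,11,-10.5],"turn": 28},
    {"offset": [18,14,-10.5],"turn": 35},
    {"offset": [22,17,-10.5],"turn": 42},
    {"offset": [26,20,-10.5],"turn": 42},
  ],
)

```text
t: 1.7
eef_pos: [0.3799, 0.3911, 0.5101]
ee_rot: [-3.141, 0.0, -1.055]
force: [1.1, 0.5, 1.1]
width: 0.0877
```

Run:
```python
from station import *
from h import *
s=get_state();print(s["t"],s["eef_pos"],np.degrees(s["ee_rot"]),s["q"]);print(plan(s,(.5438,-.2074,.51),-91.3))
```

```text
1.7 [0.37990483 0.39109653 0.51007565] [-1.79959343e+02  2.47365489e-02 -6.04295611e+01] [ 1.15940903e+00  9.15835993e-02 -9.91250733e-02  8.17097917e-05
 -1.37926091e+00 -6.43323187e-01]
(array([ 6.014e+01,  1.528e+01, -3.000e-02]), np.float64(30.9))
```

>>> send_rows(
  motion=[
    {"offset": [4.5,1.2,0],"turn": 4},
    {"offset": [9,2.4,0],"turn": 8},
    {"offset": [13.5,3.6,0],"turn": 12},
    {"offset": [18,4.8,0],"turn": 16},
    {"offset": [22.5,6,0],"turn": 20},
    {"offset": [27,7,0],"turn": 24},
    {"offset": [31.5,8,0],"turn": 28},
    {"offset": [36,9,0],"turn": 30.9},
  ],
)

```text
t: 2.5
eef_pos: [0.4799, 0.034, 0.5102]
ee_rot: [-3.14, 0.001, -1.593]
force: [0.3, 0.3, -0.6]
width: 0.0878
```

```bash
cat > p.py <<'E'
import sys
from station import *
from h import *
a=list(map(float,sys.argv[1:]));s=get_state();print(s["t"],s["eef_pos"].round(4),np.degrees(s["ee_rot"]).round(2),s["q"].round(2),"F",s["force"].round(1),"M",s["moment"].round(2),s["width"]);print(plan(s,a[:3],a[3]))
E
python3 p.py .5438 -.2074 .51 -91.3
```

```text
2.5 [0.4799 0.034  0.5102] [-1.7993e+02  3.0000e-02 -9.1250e+01] [ 0.48 -0.02 -0.22  0.   -1.37 -0.5 ] F [ 0.3  0.3 -0.6] M [ 0.17 -0.25  0.02] 0.08780813779525458
(array([ 2.399e+01, -6.910e+00,  1.000e-02]), np.float64(0.1))
```

>>> send_rows(
  motion=[
    {"offset": [4.5,-1.3,0],"turn": 0},
    {"offset": [9,-2.6,0],"turn": 0},
    {"offset": [13.5,-3.9,0],"turn": 0},
    {"offset": [18,-5.2,0],"turn": 0},
    {"offset": [22,-6.4,2],"turn": 0},
    {"offset": [24,-6.9,5],"turn": 0},
    {"offset": [24,-6.9,8],"turn": 0},
    {"offset": [24,-6.9,10],"turn": 0},
  ],
)

```text
t: 3.3
eef_pos: [0.5438, -0.2063, 0.4071]
ee_rot: [3.139, 0.001, -1.592]
force: [0.5, 0.5, -0.4]
width: 0.0878
```

```bash
python3 p.py .5438 -.2074 .349 -91.3
python3 - <<'E'
from station import *
import cv2
a=grab_frame("scene")["frame"][180:360,290:470];b=grab_frame("top")["frame"][190:290,310:430]
cv2.imwrite("pics/pre.png",cv2.hconcat([cv2.resize(a,(400,400)),cv2.resize(b,(400,400))]))
E
```

```text
3.3 [ 0.5438 -0.2063  0.4071] [ 1.7985e+02  3.0000e-02 -9.1230e+01] [-0.03  0.21 -0.19 -0.   -1.17  0.01] F [ 0.5  0.5 -0.4] M [ 0.1  -0.03 -0.02] 0.0878037486381417
(array([ 0.11, -0.01,  5.81]), np.float64(0.1))
```

View pics/pre.png

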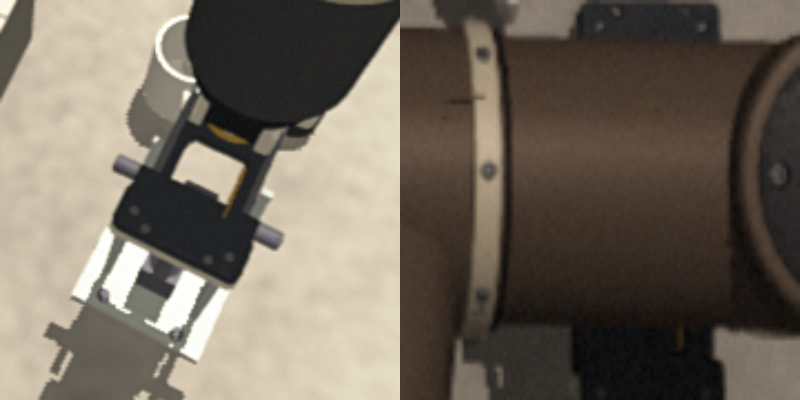

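The left view shows the open gripper centred over the crossbar, whose two ends show evenly at (125,165) and (270,238). The arm hides the key in the top view. I'll go down now.

>>> send_rows(
  motion=[
    {"offset": [0.1,0,3],"turn": 0},
    {"offset": [0.1,0,5],"turn": 0},
    {"offset": [0.1,0,5.8],"turn": 0},
    {"offset": [0.1,0,5.8],"turn": 0},
  ],
)

```text
t: 3.8
eef_pos: [0.5445, -0.2062, 0.3519]
ee_rot: [3.141, -0.0, -1.59]
force: [-0.3, -0.2, 0.6]
width: 0.0875
```

>>> send_rows(
  motion=[
    {"offset": [0,0,0],"turn": 0},
    {"offset": [0,0,0],"turn": 0},
    {"offset": [0,0,0],"turn": 0},
    {"offset": [0,0,0],"turn": 0},
    {"offset": [0,0,0],"turn": 0},
    {"offset": [0,0,0],"turn": 0},
  ],
  hand=-1,
  squeeze=15,
)

```text
t: 4.4
eef_pos: [0.5444, -0.2064, 0.3518]
ee_rot: [-3.141, 0.0, -1.59]
force: [0.2, -0.1, -0.2]
width: 0.0452
```

```bash
python3 p.py .5438 -.2074 .349 -91.3
```

```text
4.4 [ 0.5444 -0.2064  0.3518] [-179.99    0.    -91.11] [-0.03  0.25 -0.27 -0.   -1.05  0.01] F [ 0.2 -0.1 -0.2] M [ 0.09 -0.02 -0.01] 0.04523923319312538
(array([0.11, 0.06, 0.28]), np.float64(0.2))
```

>>> send_rows(
  motion=[
    {"offset": [0.1,0,0.3],"turn": 0},
    {"offset": [0.1,0,0.3],"turn": 0},
    {"offset": [0.1,0,0.3],"turn": 0},
    {"offset": [0.1,0,0.3],"turn": 0},
    {"offset": [0.1,0,0.3],"turn": 0},
  ],
)

```text
t: 4.9
eef_pos: [0.5443, -0.2074, 0.3485]
ee_rot: [3.141, -0.0, -1.59]
force: [0.7, -0.8, -1.6]
width: 0.0183
```

```bash
python3 p.py .5438 -.2074 .349 -91.3
```

```text
4.9 [ 0.5443 -0.2074  0.3485] [179.99  -0.   -91.11] [-0.03  0.25 -0.28  0.   -1.04  0.01] F [ 0.7 -0.8 -1.6] M [-0.11 -0.13  0.  ] 0.018277307926477374
(array([ 0.  ,  0.05, -0.05]), np.float64(0.2))
```

Closed on 18.3 mm, which matches the boss. I'll tighten the grip and lift.

>>> send_rows(
  motion=[
    {"offset": [0,0,0],"turn": 0},
    {"offset": [0,0,0],"turn": 0},
    {"offset": [0,0,-1],"turn": 0},
    {"offset": [0,0,-3],"turn": 0},
    {"offset": [0,0,-6],"turn": 0},
    {"offset": [0,0,-10],"turn": 0},
    {"offset": [0,0,-14],"turn": 0},
    {"offset": [0,0,-16],"turn": 0},
  ],
  squeeze=50,
)

```text
t: 5.7
eef_pos: [0.5441, -0.2075, 0.513]
ee_rot: [-3.137, -0.001, -1.59]
force: [0.3, 0.3, -5.8]
width: 0.0178
```

```bash
python3 p.py .5400 .0785 .509 -105
```

```text
5.7 [ 0.5441 -0.2075  0.513 ] [-1.7976e+02 -5.0000e-02 -9.1100e+01] [-0.03  0.15 -0.02  0.   -1.39  0.01] F [ 0.3  0.3 -5.8] M [ 0.07 -0.31 -0.02] 0.01782687465938185
(array([-28.58,   0.96,   0.37]), np.float64(13.9))
```

>>> send_rows(
  motion=[
    {"offset": [-4,0.1,0],"turn": 2},
    {"offset": [-8.5,0.2,0],"turn": 4},
    {"offset": [-13,0.4,0],"turn": 6},
    {"offset": [-17.5,0.6,0],"turn": 8},
    {"offset": [-22,0.8,0],"turn": 10},
    {"offset": [-26,0.9,0],"turn": 12},
    {"offset": [-28.6,0.9,0],"turn": 13.6},
    {"offset": [-28.6,0.9,0],"turn": 13.6},
  ],
)

```text
t: 6.5
eef_pos: [0.5405, 0.0818, 0.5084]
ee_rot: [3.14, 0.001, -1.825]
force: [0.8, -1.7, -4.9]
width: 0.0175
```

>>> send_rows(
  motion=[
    {"offset": [0,0,0],"turn": 0},
    {"offset": [0,0,0],"turn": 0},
  ],
)

```text
t: 6.7
eef_pos: [0.5407, 0.0783, 0.5087]
ee_rot: [3.141, -0.0, -1.828]
force: [0.4, 0.7, -5.6]
width: 0.018
```

```bash
python3 p.py .5400 .0783 .509 -104.7;  python3 - <<'E'
from station import *
import cv2
a=grab_frame("scene")["frame"][130:330,100:360]
cv2.imwrite("pics/over.png",cv2.resize(a,(780,600)))
E
```

```text
6.7 [0.5407 0.0783 0.5087] [ 1.7998e+02 -1.0000e-02 -1.0471e+02] [ 0.5   0.09 -0.1  -0.   -1.38 -0.76] F [ 0.4  0.7 -5.6] M [ 0.26 -0.12  0.02] 0.018049628548360706
(array([ 0.02,  0.06, -0.03]), np.float64(-0.0))
```

View pics/over.png

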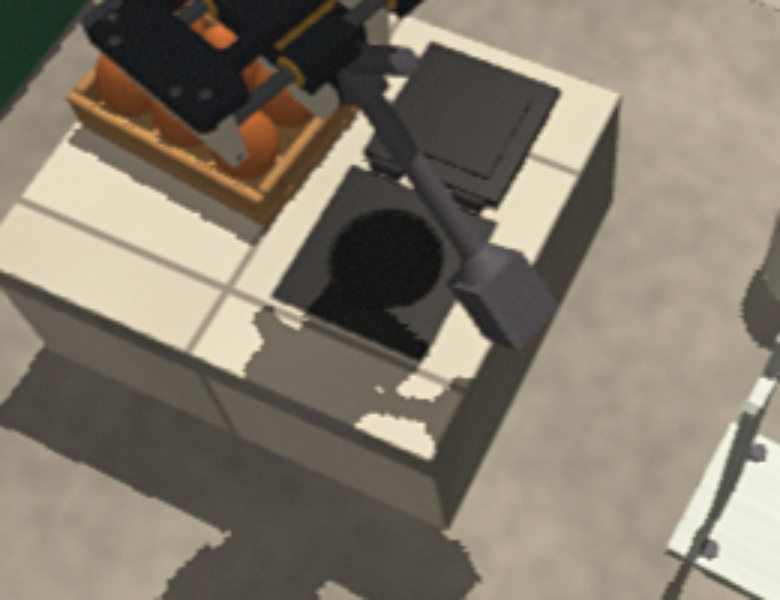

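The picture shows the key swung in the grip about the jaw axis. Its socket is at (505,300) and trails toward -y instead of hanging under the gripper. I'll measure the tilt.

```bash
cat > tilt.py <<'E'
from station import *
from h import *
def tilt(k=2,show=False):
    s=get_state();f=avg(grab_frame,"scene",k);P=cloud(f);e=s["eef_pos"];g=e-[0,0,.159]
    c,sn=np.cos(s["ee_rot"][2]),np.sin(s["ee_rot"][2]);X=np.array([c,sn,0]);Y=np.array([sn,-c,0])
    d=P-g;a=d@X;b=d@Y;z=d[...,2];r=np.hypot(a,z)
    m=(abs(b)<.011)&(r>.045)&(r<.125)&(z<-.02)&(P[...,2]>.155)
    q=np.c_[a[m],z[m]];l=cv2.fitLine(q.astype(np.float32),cv2.DIST_HUBER,0,.001,.001).ravel()
    if l[1]>0:l[:2]*=-1
    print("n",m.sum(),"tilt to +toolX deg",np.degrees(np.arctan2(l[0],-l[1])),"line at r: a0",l[2]-l[0]/l[1]*l[3]);return f
if __name__=="__main__":tilt()
E
python3 tilt.py
```

```text
n 446 tilt to +toolX deg 39.99352 line at r: a0 0.013584137h.py:14: RuntimeWarning: All-NaN slice encountered
  f["range_z"]=np.nan_to_num(np.nanmedian(d,0)); f["frame"]=np.mean([g["frame"] for g in fs],0).astype(np.uint8); return f
```

>>> send_rows(
  motion=[
    {"offset": [0,0,0],"turn": 0},
    {"offset": [0,0,0],"turn": 0},
    {"offset": [0,0,0],"turn": 0},
  ],
  squeeze=20,
)

```text
t: 7.15
eef_pos: [0.5409, 0.0785, 0.5086]
ee_rot: [3.142, 0.0, -1.828]
force: [0.6, 0.2, -4.8]
width: 0.0178
```

```bash
python3 tilt.py 2>/dev/null
```

```text
n 438 tilt to +toolX deg 39.271736 line at r: a0 0.014811974
```

>>> send_rows(
  motion=[
    {"offset": [0,0,0],"turn": 0},
    {"offset": [0,0,0],"turn": 0},
    {"offset": [0,0,0],"turn": 0},
  ],
  squeeze=12,
)

```text
t: 7.55
eef_pos: [0.5409, 0.0788, 0.5086]
ee_rot: [3.142, 0.0, -1.827]
force: [-0.9, -0.0, -5.1]
width: 0.0181
```

```bash
python3 tilt.py 2>/dev/null
```

```text
n 280 tilt to +toolX deg 15.962182 line at r: a0 0.010955084
```

>>> send_rows(
  motion=[
    {"offset": [0,0,0],"turn": 0},
    {"offset": [0,0,0],"turn": 0},
    {"offset": [0,0,0],"turn": 0},
  ],
  squeeze=9,
)

```text
t: 7.95
eef_pos: [0.5409, 0.0788, 0.5086]
ee_rot: [3.142, -0.0, -1.827]
force: [-0.2, 0.1, -4.5]
width: 0.0177
```

```bash
python3 tilt.py 2>/dev/null
```

```text
n 301 tilt to +toolX deg 10.886089 line at r: a0 0.012661092
```

>>> send_rows(
  motion=[
    {"offset": [0,0,0],"turn": 0},
    {"offset": [0,0,0],"turn": 0},
    {"offset": [0,0,0],"turn": 0},
  ],
  squeeze=7.5,
)

```text
t: 8.35
eef_pos: [0.5409, 0.0788, 0.5087]
ee_rot: [-3.142, -0.0, -1.827]
force: [0.7, -0.3, -5.3]
width: 0.0181
```

```bash
python3 - <<'E' 2>/dev/null
from tilt import *
f=tilt()
cv2.imwrite("pics/t2.png",cv2.resize(f["frame"][130:330,100:360],(780,600)))
E
```

```text
n 300 tilt to +toolX deg 12.498943 line at r: a0 0.010544771
```

View pics/t2.png

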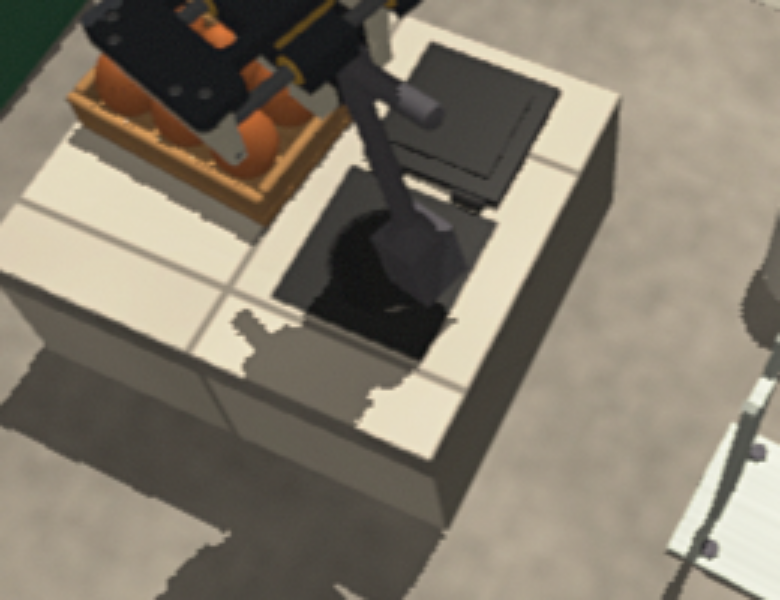

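The key is still about 12° off vertical: the socket is at (420,260), short of the shaft at (385,260). I'll shake it gently along tool x so gravity can settle it.

>>> send_rows(
  motion=[
    {"offset": [0.8,0,0],"turn": 0},
    {"offset": [0,0,0],"turn": 0},
    {"offset": [0.8,0,0],"turn": 0},
    {"offset": [0,0,0],"turn": 0},
    {"offset": [0.5,0,0],"turn": 0},
    {"offset": [0,0,0],"turn": 0},
    {"offset": [0,0,0],"turn": 0},
    {"offset": [0,0,0],"turn": 0},
  ],
  squeeze=8,
)

```text
t: 9.25
eef_pos: [0.5409, 0.0789, 0.5086]
ee_rot: [3.142, -0.0, -1.827]
force: [-0.5, -0.1, -5.5]
width: 0.0179
```

```bash
cat > tilt2.py <<'E'
from tilt import *
def sock(k=2):
    s=get_state();f=avg(grab_frame,"scene",k);P=cloud(f);e=s["eef_pos"];g=e-[0,0,.159]
    c,sn=np.cos(s["ee_rot"][2]),np.sin(s["ee_rot"][2]);X=np.array([c,sn,0]);Y=np.array([sn,-c,0])
    d=P-g;a=d@X;b=d@Y;z=d[...,2];m=(abs(b)<.025)&(z<-.13)&(abs(a)<.09)&(P[...,2]>.157)
    print("socket n",m.sum(),"a",np.percentile(a[m],[3,50,97]).round(4),"b",np.percentile(b[m],[3,50,97]).round(4),"z",np.percentile(z[m],[2,98]).round(4))
    # local tilt at several heights: front-most extent of shank per height
    for z0 in(-.05,-.07,-.09,-.11,-.15,-.165):
        k_=(abs(z-z0)<.006)&(abs(b)<.03)&(abs(a)<.12)
        if k_.sum()>3:print(z0,k_.sum(),"a med %.4f  b med %.4f max a %.4f"%(np.median(a[k_]),np.median(b[k_]),np.percentile(a[k_],97)))
if __name__=="__main__":tilt();sock()
E
python3 tilt2.py 2>/dev/null
```

```text
n 251 tilt to +toolX deg 3.4743576 line at r: a0 0.010361191
socket n 825 a [-0.089   0.0136  0.0314] b [-0.0176  0.0074  0.0209] z [-0.1902 -0.1318]
-0.05 43 a med 0.0134  b med 0.0028 max a 0.0156
-0.07 40 a med 0.0147  b med 0.0032 max a 0.0164
-0.09 37 a med 0.0159  b med 0.0027 max a 0.0177
-0.11 33 a med 0.0164  b med 0.0035 max a 0.0189
-0.15 182 a med -0.0020  b med 0.0061 max a 0.0306
-0.165 246 a med -0.0884  b med 0.0035 max a 0.0312
```

>>> send_rows(
  motion=[
    {"offset": [0.8,0,0],"turn": 0},
    {"offset": [0,0,0],"turn": 0},
    {"offset": [0.7,0,0],"turn": 0},
    {"offset": [0,0,0],"turn": 0},
    {"offset": [0.4,0,0],"turn": 0},
    {"offset": [0,0,0],"turn": 0},
    {"offset": [0,0,0],"turn": 0},
    {"offset": [0,0,0],"turn": 0},
  ],
)

```text
t: 10.25
eef_pos: [0.5409, 0.0789, 0.5086]
ee_rot: [3.142, -0.0, -1.827]
force: [0.7, -0.5, -5.4]
width: 0.0179
```

```bash
python3 tilt2.py 2>/dev/null
```

```text
n 240 tilt to +toolX deg 0.6601967 line at r: a0 0.01173342
socket n 827 a [-0.0889  0.0083  0.0255] b [-0.0176  0.0071  0.0208] z [-0.1898 -0.1316]
-0.05 40 a med 0.0121  b med 0.0034 max a 0.0142
-0.07 36 a med 0.0123  b med 0.0034 max a 0.0139
-0.09 36 a med 0.0127  b med 0.0034 max a 0.0147
-0.11 35 a med 0.0129  b med 0.0023 max a 0.0146
-0.15 179 a med -0.0049  b med 0.0064 max a 0.0254
-0.165 247 a med -0.0881  b med 0.0032 max a 0.0255
```

>>> send_rows(
  motion=[
    {"offset": [0,0,0],"turn": 0},
    {"offset": [0,0,0],"turn": 0},
    {"offset": [-0.1,0,0],"turn": 0},
    {"offset": [-0.3,0,0],"turn": 0},
    {"offset": [-0.5,0,0],"turn": 0},
    {"offset": [-0.6,0,0],"turn": 0},
    {"offset": [-0.6,0,0],"turn": 0},
    {"offset": [-0.6,0,0],"turn": 0},
  ],
  squeeze=45,
)

```text
t: 11.25
eef_pos: [0.5424, 0.0847, 0.5086]
ee_rot: [3.142, -0.0, -1.827]
force: [-0.3, 0.6, -4.6]
width: 0.0175
```

```bash
python3 - <<'E' 2>/dev/null
from tilt2 import *
f=tilt();sock()
cv2.imwrite("pics/t3.png",cv2.resize(f["frame"][130:330,100:360],(780,600)))
E
```

```text
n 239 tilt to +toolX deg 0.8039312 line at r: a0 0.011956269
socket n 925 a [-0.0878  0.0023  0.0256] b [-0.0176  0.0077  0.0224] z [-0.1893 -0.1318]
-0.05 39 a med 0.0121  b med 0.0030 max a 0.0139
-0.07 34 a med 0.0122  b med 0.0032 max a 0.0142
-0.09 33 a med 0.0130  b med 0.0030 max a 0.0145
-0.11 32 a med 0.0131  b med 0.0037 max a 0.0147
-0.15 232 a med -0.0873  b med 0.0063 max a 0.0253
-0.165 272 a med -0.0834  b med 0.0037 max a 0.0257
```

View pics/t3.png

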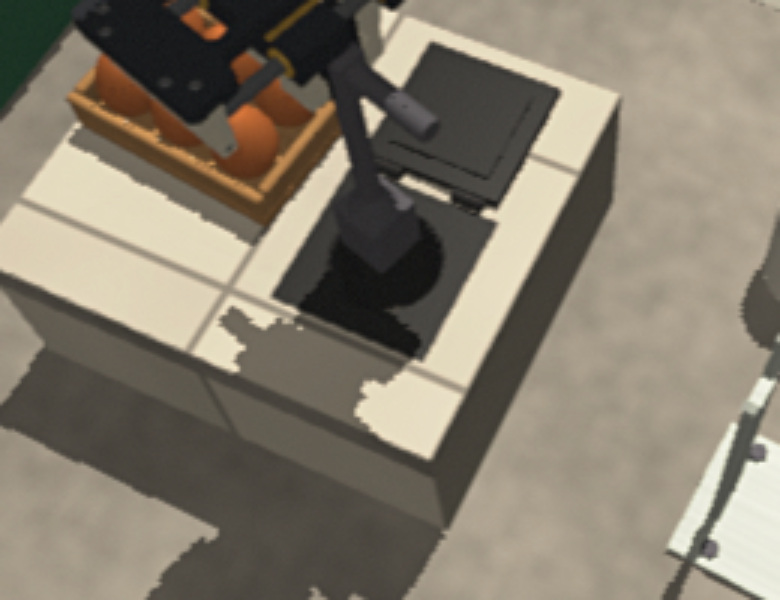

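The key now hangs about 0.8° off vertical, with the socket at (378,240) over the shaft mouth. It lines up with the stem to about 1 mm. I'll lower it.

>>> send_rows(
  motion=[
    {"offset": [0,0,1],"turn": 0},
    {"offset": [0,0,2.5],"turn": 0},
    {"offset": [0,0,4],"turn": 0},
    {"offset": [0,0,5.5],"turn": 0},
    {"offset": [0,0,7],"turn": 0},
    {"offset": [0,0,8.5],"turn": 0},
    {"offset": [0,0,10],"turn": 0},
    {"offset": [0,0,11],"turn": 0},
  ],
)

```text
t: 12.25
eef_pos: [0.542, 0.0844, 0.3968]
ee_rot: [3.14, -0.001, -1.828]
force: [-0.1, 0.6, -5.6]
width: 0.0177
```

>>> send_rows(
  motion=[
    {"offset": [0,0,0.6],"turn": 0},
    {"offset": [0,0,1.2],"turn": 0},
    {"offset": [0,0,1.8],"turn": 0},
    {"offset": [0,0,2.2],"turn": 0},
    {"offset": [0,0,2.2],"turn": 0},
  ],
)

```text
t: 12.75
eef_pos: [0.5423, 0.0845, 0.3762]
ee_rot: [3.141, -0.0, -1.828]
force: [0.3, -0.3, -4.9]
width: 0.0175
```

>>> send_rows(
  motion=[
    {"offset": [0,0,0.4],"turn": 0},
    {"offset": [0,0,0.8],"turn": 0},
    {"offset": [0,0,1.2],"turn": 0},
    {"offset": [0,0,1.2],"turn": 0},
  ],
)

```text
t: 13.15
eef_pos: [0.5423, 0.0846, 0.364]
ee_rot: [3.141, -0.0, -1.828]
force: [0.3, 0.2, -5.2]
width: 0.0175
```

>>> send_rows(
  motion=[
    {"offset": [0,0,0.4],"turn": 0},
    {"offset": [0,0,0.8],"turn": 0},
    {"offset": [0,0,1.2],"turn": 0},
    {"offset": [0,0,1.2],"turn": 0},
  ],
)

```text
t: 13.55
eef_pos: [0.5423, 0.0846, 0.3519]
ee_rot: [3.141, -0.0, -1.828]
force: [-0.5, 1.6, -6.1]
width: 0.0178
```

>>> send_rows(
  motion=[
    {"offset": [0,0,0.3],"turn": 0},
    {"offset": [0,0,0.6],"turn": 0},
    {"offset": [0,0,0.6],"turn": 0},
  ],
)

```text
t: 13.85
eef_pos: [0.5428, 0.0846, 0.3496]
ee_rot: [-3.139, 0.001, -1.826]
force: [-8.2, 0.5, 17.1]
width: 0.0175
```

>>> send_rows(
  motion=[
    {"offset": [0,0,0.3],"turn": 0},
    {"offset": [0,0,0.6],"turn": 0},
    {"offset": [0,0,0.6],"turn": 0},
  ],
)

```text
t: 14.15
eef_pos: [0.5449, 0.085, 0.3491]
ee_rot: [-3.13, 0.004, -1.824]
force: [-12.8, 0.4, 46.0]
width: 0.0182
```

>>> send_rows(
  motion=[
    {"offset": [0,0,-0.5],"turn": 0},
    {"offset": [0,0,-0.8],"turn": 0},
    {"offset": [0,0,-0.8],"turn": 0},
  ],
)

```text
t: 14.45
eef_pos: [0.5429, 0.0846, 0.3495]
ee_rot: [-3.14, 0.001, -1.827]
force: [-1.3, -0.3, 5.4]
width: 0.0178
```

```bash
python3 p.py .5424 .0846 .3496 -104.7; python3 - <<'E' 2>/dev/null
from tilt import *
s=get_state();f=avg(grab_frame,"scene",4);P=cloud(f);g=s["eef_pos"]-[0,0,.159]
c,sn=np.cos(s["ee_rot"][2]),np.sin(s["ee_rot"][2]);X=np.array([c,sn,0]);Y=np.array([sn,-c,0])
d=P-g;a=d@X;b=d@Y;z=P[...,2]
for lo,hi in((-.085,-.06),(-.06,-.02),(.015,.03),(.03,.045),(.045,.06),(.06,.085)):
    m=(a>lo)&(a<hi)&(abs(b)<.03)&(z>.16)&(z<.215);
    if m.sum()>5:print(lo,m.sum(),"z",np.percentile(z[m],[5,50,80,95,99]).round(4),"b",np.median(b[m]).round(4),"amax",a[m].max().round(4),a[m].min().round(4))
cv2.imwrite("pics/t4.png",cv2.resize(f["frame"][130:330,100:360],(780,600)))
E
```

```text
14.45 [0.5429 0.0846 0.3495] [-1.7989e+02  4.0000e-02 -1.0468e+02] [ 0.51  0.2  -0.35  0.   -1.03 -0.77] F [-1.3 -0.3  5.4] M [ 0.34  0.71 -0.01] 0.0178107967077956
(array([ 0.01,  0.05, -0.01]), np.float64(0.0))
-0.085 56 z [0.162  0.1888 0.1924 0.1949 0.1967] b 0.0155 amax -0.0648 -0.085
0.015 90 z [0.1707 0.1944 0.1967 0.1979 0.1992] b 0.0026 amax 0.0299 0.0151
0.03 66 z [0.1901 0.1953 0.1966 0.1973 0.1975] b 0.0011 amax 0.045 0.0301
0.045 63 z [0.1913 0.1958 0.1967 0.1974 0.1978] b 0.0009 amax 0.0595 0.0454
0.06 59 z [0.1888 0.1952 0.1963 0.197  0.1978] b 0.0005 amax 0.071 0.0602
```

View pics/t4.png

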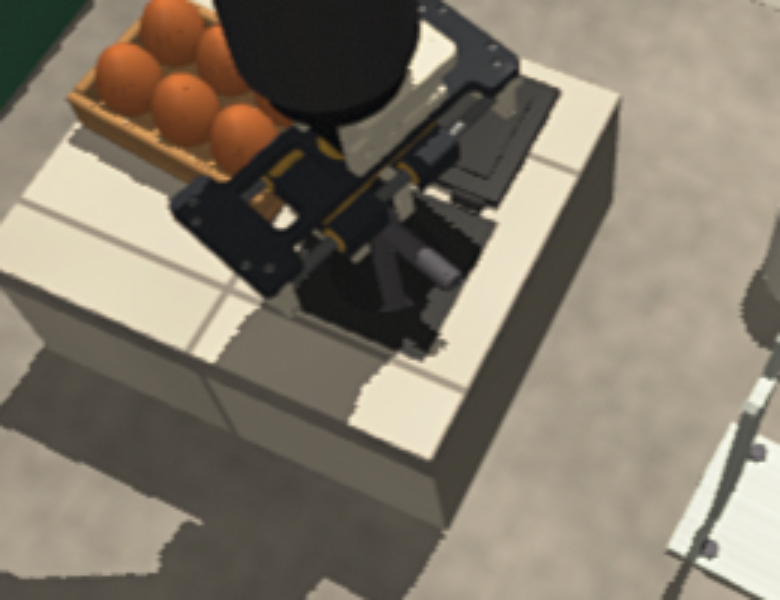

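The picture and depth show the key seated. The bar's top is at 197 mm, so its axis is at 190 mm and the mouth is on the gland. The bar end at (440,265) puts the key about 6 mm off the tool axis, so I'll turn about the key's own axis.

>>> send_rows(
  motion=[
    {"offset": [0,-0.04,0],"turn": 4},
    {"offset": [0.01,-0.08,0],"turn": 8},
    {"offset": [0.01,-0.12,0],"turn": 12},
    {"offset": [0.02,-0.17,0],"turn": 16},
    {"offset": [0.04,-0.21,0],"turn": 20},
    {"offset": [0.05,-0.24,0],"turn": 24},
    {"offset": [0.07,-0.28,0],"turn": 28},
    {"offset": [0.09,-0.32,0],"turn": 32},
  ],
  squeeze=60,
)

```text
t: 15.45
eef_pos: [0.5458, 0.0831, 0.3495]
ee_rot: [-3.14, 0.001, -2.387]
force: [-2.9, 1.4, 7.9]
width: 0.0179
```

```bash
python3 p.py .5424 .0846 .3496 -104.7
```

```text
15.45 [0.5458 0.0831 0.3495] [-1.7993e+02  5.0000e-02 -1.3679e+02] [ 0.51  0.2  -0.34  0.   -1.03 -1.32] F [-2.9  1.4  7.9] M [0.6  1.26 0.46] 0.017901386716416254
(array([ 0.15,  0.34, -0.01]), np.float64(-32.1))
```

>>> send_rows(
  motion=[
    {"offset": [0,-0.04,0],"turn": 4},
    {"offset": [0.01,-0.08,0],"turn": 8},
    {"offset": [0.01,-0.12,0],"turn": 12},
    {"offset": [0.02,-0.17,0],"turn": 16},
    {"offset": [0.04,-0.21,0],"turn": 20},
    {"offset": [0.05,-0.24,0],"turn": 24},
    {"offset": [0.05,-0.24,0],"turn": 24},
  ],
)

```text
t: 16.15
eef_pos: [0.5471, 0.0808, 0.3495]
ee_rot: [-3.14, 0.001, -2.806]
force: [-3.3, -0.5, 8.1]
width: 0.0177
```

```bash
python3 p.py .5424 .0846 .3496 -104.7
```

```text
16.15 [0.5471 0.0808 0.3495] [-1.7993e+02  6.0000e-02 -1.6077e+02] [ 0.5   0.2  -0.34  0.   -1.03 -1.74] F [-3.3 -0.5  8.1] M [-0.04  0.79  0.28] 0.017746880159978082
(array([ 0.32,  0.52, -0.01]), np.float64(-56.1))
```

>>> send_rows(
  motion=[
    {"offset": [0,-0.04,0],"turn": 4},
    {"offset": [0.01,-0.08,0],"turn": 8},
    {"offset": [0.01,-0.08,0],"turn": 8},
  ],
)

```text
t: 16.45
eef_pos: [0.5473, 0.0799, 0.3495]
ee_rot: [-3.14, 0.001, -2.946]
force: [-2.4, -1.6, 7.8]
width: 0.0179
```

```bash
python3 p.py .5424 .0846 .3496 -104.7
```

```text
16.45 [0.5473 0.0799 0.3495] [-1.7992e+02  6.0000e-02 -1.6877e+02] [ 0.5   0.2  -0.34  0.   -1.03 -1.88] F [-2.4 -1.6  7.8] M [-0.41  0.87  0.28] 0.017877700670006075
(array([ 0.39,  0.56, -0.01]), np.float64(-64.1))
```

>>> send_rows(
  motion=[
    {"offset": [0,-0.04,0],"turn": 4},
    {"offset": [0.01,-0.08,0],"turn": 8},
    {"offset": [0.01,-0.08,0],"turn": 8},
  ],
)

```text
t: 16.75
eef_pos: [0.5473, 0.079, 0.3494]
ee_rot: [-3.14, 0.001, -3.085]
force: [-1.7, -1.7, 8.1]
width: 0.0176
```

```bash
python3 p.py .5424 .0846 .3496 -104.7
```

```text
16.75 [0.5473 0.079  0.3494] [-1.7991e+02  6.0000e-02 -1.7677e+02] [ 0.5   0.2  -0.34  0.   -1.03 -2.01] F [-1.7 -1.7  8.1] M [-0.64  0.85  0.28] 0.017600083449709467
(array([ 0.46,  0.59, -0.02]), np.float64(-72.1))
```

>>> send_rows(
  motion=[
    {"offset": [0,-0.04,0],"turn": 4},
    {"offset": [0.01,-0.08,0],"turn": 8},
    {"offset": [0.01,-0.08,0],"turn": 8},
  ],
)

```text
t: 17.05
eef_pos: [0.5472, 0.0781, 0.3495]
ee_rot: [-3.14, 0.001, 3.058]
force: [-2.2, -1.7, 7.9]
width: 0.0174
```

```bash
python3 p.py .5424 .0846 .3496 -104.7
```

```text
17.05 [0.5472 0.0781 0.3495] [-1.7991e+02  6.0000e-02  1.7523e+02] [ 0.5   0.2  -0.34  0.   -1.03 -2.15] F [-2.2 -1.7  7.9] M [-0.92  0.86  0.31] 0.017376572941586847
(array([ 0.53,  0.61, -0.02]), np.float64(-80.1))
```

>>> send_rows(
  motion=[
    {"offset": [0,-0.03,0],"turn": 3},
    {"offset": [0.01,-0.06,0],"turn": 6},
    {"offset": [0.01,-0.06,0],"turn": 6},
  ],
)

```text
t: 17.35
eef_pos: [0.547, 0.0774, 0.3495]
ee_rot: [-3.14, 0.001, 2.954]
force: [-1.6, -1.8, 7.8]
width: 0.0177
```

```bash
python3 p.py .5424 .0846 .3496 -104.7
```

```text
17.35 [0.547  0.0774 0.3495] [-1.7990e+02  6.0000e-02  1.6927e+02] [ 0.5   0.2  -0.34  0.   -1.03 -2.26] F [-1.6 -1.8  7.8] M [-1.1   0.99  0.33] 0.01773876594330873
(array([ 0.59,  0.62, -0.01]), np.float64(-86.0))
```

>>> send_rows(
  motion=[
    {"offset": [0,-0.02,0],"turn": 2},
    {"offset": [0.01,-0.04,0],"turn": 4},
    {"offset": [0.01,-0.04,0],"turn": 4},
  ],
)

```text
t: 17.65
eef_pos: [0.5468, 0.077, 0.3494]
ee_rot: [-3.14, 0.001, 2.885]
force: [-1.8, -2.6, 8.4]
width: 0.0175
```

```bash
python3 p.py .5424 .0846 .3496 -104.7
```

```text
17.65 [0.5468 0.077  0.3494] [-1.7989e+02  6.0000e-02  1.6530e+02] [ 0.5   0.2  -0.34  0.   -1.03 -2.32] F [-1.8 -2.6  8.4] M [-1.28  1.02  0.31] 0.01754272086196982
(array([ 0.62,  0.63, -0.02]), np.float64(-90.0))
```

>>> send_rows(
  motion=[
    {"offset": [0,-0.03,0],"turn": 3},
    {"offset": [0.01,-0.06,0],"turn": 6},
    {"offset": [0.01,-0.06,0],"turn": 6},
  ],
)

```text
t: 17.95
eef_pos: [0.5465, 0.0764, 0.3494]
ee_rot: [-3.14, 0.001, 2.78]
force: [-2.3, -3.1, 8.2]
width: 0.0175
```

```bash
cat > bar.py <<'E'
from tilt import *
s=get_state();f=avg(grab_frame,"scene",3);P=cloud(f);g=s["eef_pos"]-[0,0,.159]
d=P-g;z=P[...,2];r=np.hypot(d[...,0],d[...,1]);zc=np.median
X=np.array([np.cos(s["ee_rot"][2]),np.sin(s["ee_rot"][2])]);Y=np.array([X[1],-X[0]])
a=d[...,:2]@X;b=d[...,:2]@Y
import sys;lo=float(sys.argv[1]);hi=float(sys.argv[2])
m=(z>lo)&(z<hi)&(abs(b)<.022)&(abs(a)>.02)&(abs(a)<.085)&(f["frame"].max(-1)<140)
for sg in(1,-1):
    k=m&(a*sg>0)
    if k.sum()<15:continue
    q=np.c_[a[k],b[k]].astype(np.float32);l=cv2.fitLine(q,cv2.DIST_HUBER,0,.001,.001).ravel()
    print("bar side",sg,"n",k.sum(),"angle vs tool x",np.degrees(np.arctan(l[1]/l[0])).round(2),"a",q[:,0].min().round(4),q[:,0].max().round(4),"b",np.median(q[:,1]).round(4),"z",np.percentile(z[k],[5,50,95]).round(4))
E
python3 p.py .5424 .0846 .3496 -104.7;python3 bar.py .18 .2 2>/dev/null
```

```text
17.95 [0.5465 0.0764 0.3494] [-1.7989e+02  7.0000e-02  1.5927e+02] [ 0.49  0.2  -0.34  0.   -1.03 -2.43] F [-2.3 -3.1  8.2] M [-1.43  1.08  0.34] 0.017500512147454995
(array([ 0.68,  0.62, -0.02]), np.float64(-96.0))
bar side 1 n 205 angle vs tool x 1.98 a 0.0257 0.0692 b -0.0048 z [0.1889 0.1953 0.1974]
```

>>> send_rows(
  motion=[
    {"offset": [0,-0.03,0],"turn": 3},
    {"offset": [0.01,-0.06,0],"turn": 6},
    {"offset": [0.01,-0.06,0],"turn": 6},
  ],
)

```text
t: 18.4
eef_pos: [0.5462, 0.0761, 0.3495]
ee_rot: [-3.14, 0.002, 2.677]
force: [-2.6, -0.9, 8.0]
width: 0.018
```

```bash
python3 p.py .5424 .0846 .3496 -104.7;python3 bar.py .18 .2 2>/dev/null
```

```text
18.4 [0.5462 0.0761 0.3495] [-1.7991e+02  9.0000e-02  1.5336e+02] [ 0.49  0.2  -0.34  0.   -1.03 -2.53] F [-2.6 -0.9  8. ] M [-0.81  1.37  1.27] 0.01797820721034393
(array([ 0.73,  0.59, -0.01]), np.float64(-101.9))
bar side 1 n 189 angle vs tool x -3.07 a 0.0293 0.0692 b -0.0065 z [0.189  0.1952 0.1974]
```

Mz jumped from 0.33 to 1.27 N m, so the valve is against its stop. I'll ease off inside the play and draw the key straight up.

>>> send_rows(
  motion=[
    {"offset": [0,0.03,-0.1],"turn": -3},
    {"offset": [0,0.06,-0.2],"turn": -6},
    {"offset": [0,0.06,-0.5],"turn": -6},
    {"offset": [0,0.06,-1],"turn": -6},
    {"offset": [0,0.06,-1.7],"turn": -6},
    {"offset": [0,0.06,-2.5],"turn": -6},
    {"offset": [0,0.06,-3.5],"turn": -6},
    {"offset": [0,0.06,-4.5],"turn": -6},
  ],
)

```text
t: 19.35
eef_pos: [0.5461, 0.0771, 0.3949]
ee_rot: [3.141, 0.0, 2.78]
force: [-0.0, -0.7, -4.8]
width: 0.0175
```

```bash
python3 p.py .5424 .0846 .3496 -104.7
```

```text
19.35 [0.5461 0.0771 0.3949] [1.7995e+02 2.0000e-02 1.5928e+02] [ 0.5   0.16 -0.28 -0.   -1.13 -2.43] F [-0.  -0.7 -4.8] M [ 0.03 -0.24  0.01] 0.01745608728557725
(array([0.61, 0.57, 4.53]), np.float64(-96.0))
```

>>> send_rows(
  motion=[
    {"offset": [0,0,-1.5],"turn": 0},
    {"offset": [0,0,-3.5],"turn": 0},
    {"offset": [0,0,-5.5],"turn": 0},
    {"offset": [0,0,-7.5],"turn": 0},
    {"offset": [0,0,-9.5],"turn": 0},
    {"offset": [0,0,-11.5],"turn": 0},
    {"offset": [0,0,-12.8],"turn": 0},
    {"offset": [0,0,-13.3],"turn": 0},
  ],
)

```text
t: 20.15
eef_pos: [0.546, 0.0769, 0.5286]
ee_rot: [3.14, 0.002, 2.78]
force: [-0.3, 0.4, -5.1]
width: 0.0176
```

```bash
python3 p.py .5466 .0757 .520 -91.6; python3 - <<'E' 2>/dev/null
from tilt2 import *
f=tilt();sock()
cv2.imwrite("pics/t5.png",cv2.resize(f["frame"][130:330,100:360],(780,600)))
E
```

```text
20.15 [0.546  0.0769 0.5286] [1.7988e+02 1.1000e-01 1.5929e+02] [ 0.5   0.1  -0.05  0.   -1.42 -2.43] F [-0.3  0.4 -5.1] M [ 0.02 -0.29  0.  ] 0.01759494284156566
(array([-0.09, -0.09,  0.86]), np.float64(-109.1))
n 257 tilt to +toolX deg 1.3998312 line at r: a0 0.0065906467
socket n 557 a [-0.009   0.0137  0.0241] b [-0.0172 -0.012   0.0141] z [-0.1794 -0.1312]
-0.05 42 a med 0.0087  b med -0.0062 max a 0.0123
-0.07 37 a med 0.0088  b med -0.0059 max a 0.0126
-0.09 59 a med 0.0045  b med -0.0068 max a 0.0132
-0.11 32 a med 0.0094  b med -0.0061 max a 0.0132
-0.15 97 a med 0.0160  b med -0.0163 max a 0.0240
-0.165 92 a med 0.0162  b med -0.0162 max a 0.0242
```

View pics/t5.png

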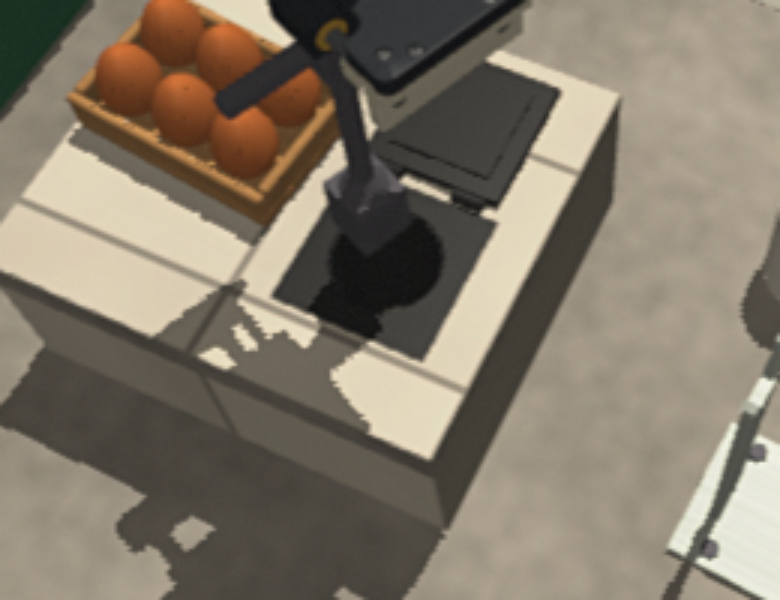

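The picture shows the key clear of the shaft and hanging straight: the socket is at (368,205) and the tilt about 1.4°. I'll carry it smoothly to the rest, moving along the jaw axis so it doesn't swing, and turn it there.

>>> send_rows(
  motion=[
    {"offset": [-0.1,-0.4,0],"turn": 0},
    {"offset": [-0.5,-1.3,0],"turn": 0},
    {"offset": [-1,-2.7,0],"turn": 0},
    {"offset": [-1.7,-4.5,0],"turn": 0},
    {"offset": [-2.4,-6.5,0],"turn": 0},
    {"offset": [-3.2,-8.5,0],"turn": 0},
    {"offset": [-3.9,-10.5,0],"turn": 0},
    {"offset": [-4.6,-12.5,0],"turn": 0},
  ],
)

```text
t: 21.15
eef_pos: [0.5446, -0.0583, 0.5266]
ee_rot: [-3.141, -0.0, 2.78]
force: [0.4, -0.1, -5.7]
width: 0.0177
```

>>> send_rows(
  motion=[
    {"offset": [-0.7,-2,0],"turn": 0},
    {"offset": [-1.5,-4,0],"turn": 0},
    {"offset": [-2.2,-6,0],"turn": 0},
    {"offset": [-3,-8,0],"turn": 0},
    {"offset": [-3.7,-10,0],"turn": 0},
    {"offset": [-4.4,-12,0],"turn": 0},
    {"offset": [-4.9,-13.2,0],"turn": 0},
    {"offset": [-5.1,-13.6,0],"turn": 0},
  ],
)

```text
t: 21.95
eef_pos: [0.5447, -0.2011, 0.525]
ee_rot: [3.134, -0.001, 2.779]
force: [2.4, 14.6, -7.2]
width: 0.023
```

>>> send_rows(
  motion=[
    {"offset": [0,0,0],"turn": -4},
    {"offset": [0,0,0],"turn": -11},
    {"offset": [0,0,0],"turn": -19},
    {"offset": [0,0,0],"turn": -27},
    {"offset": [0,0,0],"turn": -35},
    {"offset": [0,0,0],"turn": -43},
    {"offset": [0,0,0],"turn": -51},
    {"offset": [0,0,0],"turn": -59},
  ],
)

```text
t: 22.75
eef_pos: [0.5439, -0.2006, 0.5264]
ee_rot: [3.137, 0.003, -2.467]
force: [-2.7, 10.9, 1.4]
width: 0.0244
```

>>> send_rows(
  motion=[
    {"offset": [0,0,0],"turn": -8},
    {"offset": [0,0,0],"turn": -16},
    {"offset": [0,0,0],"turn": -24},
    {"offset": [0,0,0],"turn": -32},
    {"offset": [0,0,0],"turn": -40},
    {"offset": [0,0,0],"turn": -46},
    {"offset": [0,0,0],"turn": -49},
    {"offset": [0,0,0],"turn": -50},
  ],
)

```text
t: 23.55
eef_pos: [0.5429, -0.2023, 0.5262]
ee_rot: [3.137, 0.001, -1.599]
force: [-5.1, 2.5, -1.8]
width: 0.0214
```

```bash
python3 p.py .5445 -.202 .528 -91.6;python3 bar.py .35 .38 2>/dev/null; python3 tilt2.py 2>/dev/null
```

```text
23.55 [ 0.5429 -0.2023  0.5262] [ 1.7975e+02  4.0000e-02 -9.1610e+01] [-0.02  0.15  0.   -0.   -1.43 -0.01] F [-5.1  2.5 -1.8] M [1.47 2.64 0.16] 0.02136311823949746
(array([-0.04, -0.16, -0.18]), np.float64(-0.0))
bar side 1 n 15 angle vs tool x -61.01 a 0.045 0.0512 b 0.0016 z [0.35   0.3506 0.3519]
bar side -1 n 29 angle vs tool x 17.24 a -0.0572 -0.0432 b 0.005 z [0.3748 0.3782 0.3797]
n 123 tilt to +toolX deg 85.57217 line at r: a0 -0.24080941
socket n 203 a [-0.0575  0.0455  0.0514] b [-0.014   0.0152  0.0239] z [-0.206  -0.1327]
-0.09 39 a med -0.0253  b med 0.0283 max a -0.0191
-0.11 5 a med -0.0372  b med 0.0292 max a -0.0359
-0.15 27 a med 0.0454  b med 0.0218 max a 0.0508
-0.165 6 a med -0.0660  b med 0.0274 max a 0.0504
```

Forces and the opening changed: the socket, at 189 mm, must have run into an upright's horn, which is 214 mm high. I'll look before doing anything else.

```bash
python3 - <<'E' 2>/dev/null
from station import *
import cv2
a=grab_frame("scene")["frame"][150:370,270:480];cv2.imwrite("pics/t6.png",cv2.resize(a,(573,600),interpolation=cv2.INTER_CUBIC))
E
```

```text
(no output)
```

View pics/t6.png

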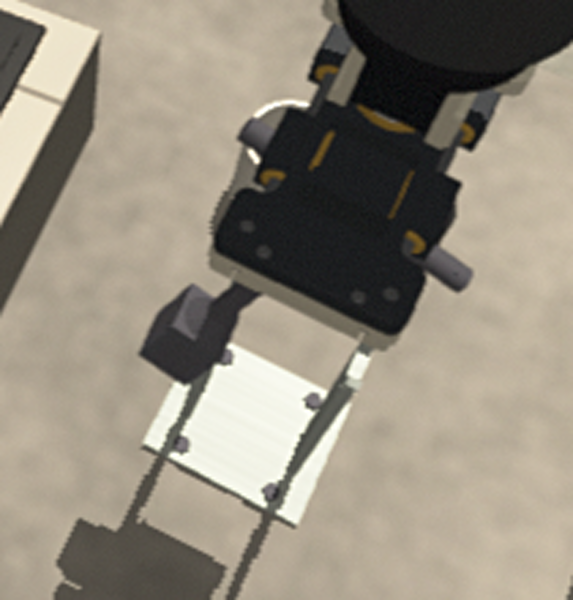

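The key is still held, but its socket leans out at (190,335), in front of the upright and twisted in the grip. I'll lift it clear of the horns, then let it re-settle.

>>> send_rows(
  motion=[
    {"offset": [0,0,-0.5],"turn": 0},
    {"offset": [0,0,-1.2],"turn": 0},
    {"offset": [0,0,-2.2],"turn": 0},
    {"offset": [0,0,-3.4],"turn": 0},
    {"offset": [0,0,-4.6],"turn": 0},
    {"offset": [0,0,-5.6],"turn": 0},
    {"offset": [0,0,-6],"turn": 0},
    {"offset": [0,0,-6],"turn": 0},
  ],
)

```text
t: 24.75
eef_pos: [0.5447, -0.2015, 0.5876]
ee_rot: [-3.14, -0.0, -1.601]
force: [-0.3, 0.4, -5.2]
width: 0.0174
```

```bash
cat > key.py <<'E'
from tilt import *
# key pose in tool axes (a=toolX, b=toolY, z up) from the scene depth near the gripper
s=get_state();f=avg(grab_frame,"scene",2);P=cloud(f);g=s["eef_pos"]-[0,0,.159];c,sn=np.cos(s["ee_rot"][2]),np.sin(s["ee_rot"][2])
d=P-g;a=d@[c,sn,0];b=d@[sn,-c,0];z=d[...,2]
m=(abs(a)<.15)&(abs(b)<.15)&(z<-.028)&(z>-.2)&(P[...,2]>.222)
q=np.c_[a[m],b[m],z[m]];print("F",s["force"].round(1),"M",s["moment"].round(2),"w",round(s["width"],4),"n",len(q))
for lo in np.arange(-.2,-.03,.02):
    k=(q[:,2]>=lo)&(q[:,2]<lo+.02)
    if k.sum()>5:print("z%.3f n%d a %s b %s"%(lo+.01,k.sum(),np.percentile(q[k,0],[3,50,97]).round(4),np.percentile(q[k,1],[3,50,97]).round(4)))
if m.sum()>50: print("zmin",np.percentile(q[:,2],1).round(4))
E
python3 key.py 2>/dev/null; python3 p.py .5445 -.202 .588 -91.6
```

```text
F [-0.3  0.4 -5.2] M [ 0.12 -0.06  0.03] w 0.0174 n 845
z-0.190 n79 a [-0.0576 -0.0218  0.063 ] b [-0.1253  0.0005  0.0166]
z-0.170 n175 a [-0.0497 -0.0355  0.0466] b [-0.0535  0.0159  0.0167]
z-0.150 n399 a [-0.0445 -0.0292 -0.0099] b [-0.0129  0.0109  0.0166]
z-0.130 n142 a [-0.0357 -0.0263 -0.0154] b [-0.007   0.005   0.0095]
z-0.110 n38 a [-0.0257 -0.0189 -0.0134] b [0.0022 0.0055 0.0068]
z-0.050 n6 a [-0.0352 -0.0287 -0.01  ] b [0.0357 0.0373 0.0384]
z-0.030 n6 a [-0.0211 -0.0161 -0.0101] b [0.0446 0.0458 0.0468]
zmin -0.1922
24.85 [ 0.5446 -0.2014  0.5863] [ 1.7998e+02  2.0000e-02 -9.1700e+01] [-0.02  0.14  0.12 -0.   -1.55 -0.01] F [-0.2 -0.6 -5.6] M [ 0.06 -0.04  0.02] 0.01757939061507547
(array([ 0.06,  0.01, -0.17]), np.float64(-0.1))
```

The key is free and flat in the pads again (17.5 mm, weight only), but leans about 11° toward +y. I'll use the same gentle settling as before.

>>> send_rows(
  motion=[
    {"offset": [0,0,0],"turn": 0},
    {"offset": [0,0,0],"turn": 0},
    {"offset": [-0.8,0,0],"turn": 0},
    {"offset": [0,0,0],"turn": 0},
    {"offset": [-0.7,0,0],"turn": 0},
    {"offset": [0,0,0],"turn": 0},
    {"offset": [0,0,0],"turn": 0},
    {"offset": [0,0,0],"turn": 0},
  ],
  squeeze=8.5,
)

```text
t: 25.65
eef_pos: [0.5446, -0.2016, 0.5866]
ee_rot: [3.141, 0.0, -1.601]
force: [0.4, 0.1, -5.2]
width: 0.0178
```

```bash
python3 key.py 2>/dev/null
```

```text
F [ 0.4  0.1 -5.2] M [ 0.07 -0.04 -0.04] w 0.0178 n 780
z-0.190 n58 a [-0.0336 -0.0165 -0.0017] b [-0.0088  0.0162  0.0169]
z-0.170 n161 a [-0.0333 -0.0183  0.0006] b [-0.0193  0.0162  0.0169]
z-0.150 n415 a [-0.0293 -0.0139  0.0033] b [-0.0143  0.0097  0.0167]
z-0.130 n108 a [-0.0204 -0.0125 -0.0035] b [-0.0023  0.0054  0.0082]
z-0.110 n38 a [-0.0143 -0.0084 -0.0027] b [0.0026 0.0058 0.0067]
zmin -0.1888
```

>>> send_rows(
  motion=[
    {"offset": [-0.8,0,0],"turn": 0},
    {"offset": [0,0,0],"turn": 0},
    {"offset": [-0.7,0,0],"turn": 0},
    {"offset": [0,0,0],"turn": 0},
    {"offset": [-0.5,0,0],"turn": 0},
    {"offset": [0,0,0],"turn": 0},
    {"offset": [0,0,0],"turn": 0},
  ],
)

```text
t: 26.45
eef_pos: [0.5446, -0.2018, 0.5867]
ee_rot: [3.142, -0.0, -1.601]
force: [-0.6, -0.4, -4.5]
width: 0.0176
```

```bash
python3 key.py 2>/dev/null
```

```text
F [-0.6 -0.4 -4.5] M [ 0.19 -0.03 -0.05] w 0.0176 n 790
z-0.190 n80 a [-0.0272 -0.0101  0.0309] b [-0.0418  0.0162  0.0169]
z-0.170 n151 a [-0.0344 -0.0107  0.0076] b [-0.0622  0.0162  0.0169]
z-0.150 n425 a [-0.0234 -0.0078  0.0089] b [-0.0148  0.0089  0.0166]
z-0.130 n93 a [-0.0146 -0.0069  0.0012] b [-0.0029  0.0053  0.008 ]
z-0.110 n41 a [-0.0102 -0.0042  0.0018] b [0.0019 0.0057 0.0068]
zmin -0.1899
```

>>> send_rows(
  motion=[
    {"offset": [-0.8,0,0],"turn": 0},
    {"offset": [0,0,0],"turn": 0},
    {"offset": [-0.6,0,0],"turn": 0},
    {"offset": [0,0,0],"turn": 0},
    {"offset": [-0.4,0,0],"turn": 0},
    {"offset": [0,0,0],"turn": 0},
    {"offset": [0,0,0],"turn": 0},
  ],
)

```text
t: 27.25
eef_pos: [0.5445, -0.2018, 0.5866]
ee_rot: [3.141, -0.0, -1.601]
force: [-0.0, -0.3, -4.7]
width: 0.0181
```

```bash
python3 key.py 2>/dev/null;  python3 - <<'E' 2>/dev/null
from station import *
import cv2
a=grab_frame("scene")["frame"][100:370,270:480];cv2.imwrite("pics/t7.png",cv2.resize(a,(467,600),interpolation=cv2.INTER_CUBIC))
E
```

```text
F [-0.  -0.3 -4.7] M [-0.03 -0.1  -0.  ] w 0.0181 n 773
z-0.190 n74 a [-0.0242 -0.0074  0.0081] b [-0.0293  0.0162  0.0169]
z-0.170 n146 a [-0.0231 -0.0072  0.0097] b [-0.0114  0.0162  0.017 ]
z-0.150 n431 a [-0.021  -0.0063  0.0109] b [-0.0147  0.0082  0.0166]
z-0.130 n80 a [-0.0119 -0.0049  0.0032] b [-0.0034  0.0052  0.0076]
z-0.110 n42 a [-0.0081 -0.0023  0.0031] b [0.0032 0.0059 0.0068]
zmin -0.1903
```

View pics/t7.png

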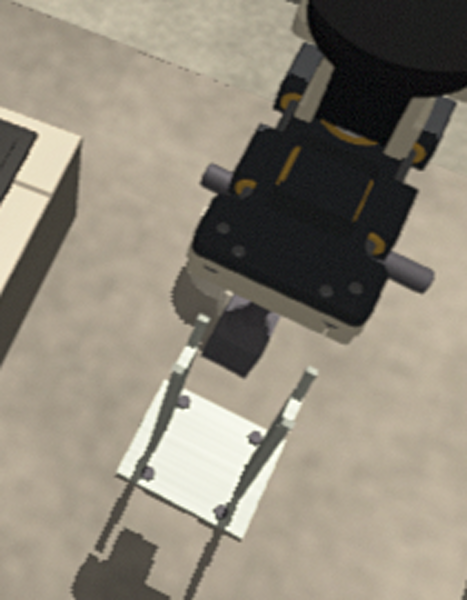

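The key hangs nearly straight (about 3–4°), with the socket at (235,340) between the uprights in plan and the bar level. I'll firm the grip and lower it into the rest.

>>> send_rows(
  motion=[
    {"offset": [0,0,0],"turn": 0},
    {"offset": [0.1,0,0],"turn": 0},
    {"offset": [0.3,0,0.5],"turn": 0},
    {"offset": [0.3,0,1.5],"turn": 0},
    {"offset": [0.3,0,3],"turn": 0},
    {"offset": [0.3,0,5],"turn": 0},
    {"offset": [0.3,0,7],"turn": 0},
    {"offset": [0.3,0,9],"turn": 0},
  ],
  squeeze=30,
)

```text
t: 28.2
eef_pos: [0.5442, -0.2045, 0.4949]
ee_rot: [3.141, 0.0, -1.601]
force: [0.9, 0.2, -5.6]
width: 0.0179
```

>>> send_rows(
  motion=[
    {"offset": [0,0,2],"turn": 0},
    {"offset": [0,0,4],"turn": 0},
    {"offset": [0,0,6],"turn": 0},
    {"offset": [0,0,8],"turn": 0},
    {"offset": [0,0,9.5],"turn": 0},
    {"offset": [0,0,10.3],"turn": 0},
    {"offset": [0,0,10.3],"turn": 0},
  ],
)

```text
t: 28.9
eef_pos: [0.544, -0.2045, 0.3921]
ee_rot: [3.139, 0.0, -1.601]
force: [-0.1, -0.4, -4.7]
width: 0.0177
```

```bash
python3 p.py .5445 -.205 .362 -91.6; python3 bar.py .19 .235 2>/dev/null
```

```text
28.9 [ 0.544  -0.2045  0.3921] [ 1.7984e+02  2.0000e-02 -9.1720e+01] [-0.02  0.22 -0.22 -0.   -1.14 -0.01] F [-0.1 -0.4 -4.7] M [ 0.   -0.01 -0.02] 0.01774815480625392
(array([ 0.05, -0.06,  3.01]), np.float64(-0.1))
bar side 1 n 137 angle vs tool x 5.86 a 0.0453 0.069 b 0.0025 z [0.2171 0.2233 0.2258]
bar side -1 n 72 angle vs tool x -4.77 a -0.0587 -0.0358 b 0.0037 z [0.2229 0.2307 0.2335]
```

>>> send_rows(
  motion=[
    {"offset": [0,0,0.8],"turn": 0},
    {"offset": [0,0,1.6],"turn": 0},
    {"offset": [0,0,2.2],"turn": 0},
    {"offset": [0,0,2.4],"turn": 0},
    {"offset": [0,0,2.4],"turn": 0},
  ],
  squeeze=15,
)

```text
t: 29.55
eef_pos: [0.5444, -0.2045, 0.3691]
ee_rot: [3.141, -0.0, -1.601]
force: [0.2, 0.3, -3.6]
width: 0.0177
```

```bash
python3 p.py .5445 -.205 .362 -91.6; python3 bar.py .18 .235 2>/dev/null
```

```text
29.55 [ 0.5444 -0.2045  0.3691] [179.95  -0.   -91.71] [-0.02  0.23 -0.25  0.   -1.09 -0.01] F [ 0.2  0.3 -3.6] M [-0.03 -0.14  0.05] 0.01770434151075454
(array([ 0.05, -0.01,  0.71]), np.float64(-0.1))
bar side 1 n 140 angle vs tool x 61.62 a 0.0418 0.0688 b 0.0033 z [0.1865 0.1994 0.2046]
bar side -1 n 76 angle vs tool x 45.69 a -0.0583 -0.0357 b 0.0048 z [0.1856 0.207  0.21  ]
```

>>> send_rows(
  motion=[
    {"offset": [0,0,0.2],"turn": 0},
    {"offset": [0,0,0.4],"turn": 0},
    {"offset": [0,0,0.5],"turn": 0},
    {"offset": [0,0,0.5],"turn": 0},
  ],
  squeeze=6,
)

```text
t: 30.1
eef_pos: [0.5446, -0.2045, 0.3651]
ee_rot: [-3.141, -0.0, -1.6]
force: [-0.1, 1.5, -1.0]
width: 0.018
```

```bash
python3 p.py .5445 -.205 .362 -91.6; python3 bar.py .185 .235 2>/dev/null
```

```text
30.1 [ 0.5446 -0.2045  0.3651] [-1.7996e+02 -1.0000e-02 -9.1700e+01] [-0.02  0.24 -0.26  0.   -1.08 -0.01] F [-0.1  1.5 -1. ] M [0.49 0.05 0.02] 0.017950026721708194
(array([0.05, 0.01, 0.31]), np.float64(-0.1))
bar side 1 n 130 angle vs tool x 55.8 a 0.0418 0.0688 b 0.0034 z [0.1875 0.1988 0.2072]
bar side -1 n 76 angle vs tool x -58.72 a -0.059 -0.0342 b 0.0034 z [0.1876 0.1991 0.2121]
```

The weight is off the gripper and the bar is level in the notches. I'll release, then rise straight up.

>>> send_rows(
  motion=[
    {"offset": [0,0,0],"turn": 0},
    {"offset": [0,0,0],"turn": 0},
    {"offset": [0,0,0],"turn": 0},
    {"offset": [0,0,0],"turn": 0},
    {"offset": [0,0,0],"turn": 0},
  ],
  hand=0.2,
)

```text
t: 30.75
eef_pos: [0.5445, -0.2046, 0.3647]
ee_rot: [-3.142, -0.0, -1.601]
force: [0.1, -0.8, 0.1]
width: 0.0503
```

>>> send_rows(
  motion=[
    {"offset": [0,0,-0.5],"turn": 0},
    {"offset": [0,0,-1.5],"turn": 0},
    {"offset": [0,0,-4],"turn": 0},
    {"offset": [0,0,-8],"turn": 0},
    {"offset": [0,0,-12],"turn": 0},
    {"offset": [0,0,-15],"turn": 0},
    {"offset": [0,0,-15],"turn": 0},
  ],
)

```text
t: 31.45
eef_pos: [0.5446, -0.2049, 0.521]
ee_rot: [-3.132, -0.002, -1.6]
force: [-0.1, -0.7, 0.3]
width: 0.0527
```

>>> send_rows(
  motion=[
    {"offset": [0,4,0],"turn": 0},
    {"offset": [0,8,0],"turn": 0},
    {"offset": [0,12,0],"turn": 0},
    {"offset": [-4,14,0],"turn": 0},
    {"offset": [-8,14,0],"turn": 0},
    {"offset": [-12,14,0],"turn": 0},
    {"offset": [-16,14,0],"turn": 0},
    {"offset": [-20,14,0],"turn": 0},
  ],
)

```text
t: 32.25
eef_pos: [0.4097, 0.0007, 0.5153]
ee_rot: [-3.14, 0.001, -1.601]
force: [1.5, 0.2, 0.5]
width: 0.0525
```

```bash
python3 - <<'E' 2>/dev/null
from station import *
from h import *
s=get_state();print(s["t"],s["eef_pos"],s["force"])
fs=avg(grab_frame,"scene",4);ft=avg(grab_frame,"top",4)
for n,f in(("scene",fs),("top",ft)):
    P=cloud(f);x,y,z=P[...,0],P[...,1],P[...,2]
    b=((z>.196)&(z<.208)&(y<-.1)&(y>-.3)&(x>.5)&(x<.556));q=P[b]
    print(n,"bar n",len(q),"mean",q.mean(0).round(4),"ends",np.percentile(q[:,1],[1,99]).round(4),"z by half",[np.median(q[(q[:,1]>l)&(q[:,1]<h),2]).round(4) for l,h in((-.28,-.235),(-.185,-.14))])
    for n2,(lx,hx,ly,hy) in {"mug":(.6,.8,-.25,-.1),"weight":(.6,.8,-.32,-.22)}.items(): pass
    g=np.load(f"/tmp/{n}1.npz");d=cv2.absdiff(g["frame"],f["frame"]).max(-1);print(" changed px",(d>50).sum())
    if n=="top":
        h=(np.hypot(x-.5415,y-.079)<.024);Z=cv2.resize(np.where(h,z,0)[215:280,205:275].astype(np.float32),None,fx=8,fy=8)
        for t in(.02,.025):
            c,_=cv2.findContours((Z>t).astype(np.uint8),cv2.RETR_EXTERNAL,cv2.CHAIN_APPROX_NONE);c=max(c,key=cv2.contourArea)
            print("stem",cv2.minAreaRect(ray(f,(c[:,0]+.5)/8-.5+[205,215],.028)[:,:2].astype(np.float32)))
cv2.imwrite("pics/end.png",cv2.hconcat([cv2.resize(fs["frame"],(400,300)),cv2.resize(fs["frame"][180:350,290:460],(300,300)) ]))
E
```

```text
32.25 [0.40969685 0.00073613 0.51534219] [1.47708589 0.16050491 0.47162898]
scene bar n 704 mean [ 0.5434 -0.2109  0.2006] ends [-0.2733 -0.1472] z by half [np.float64(0.2), np.float64(0.1999)]
 changed px 28466
top bar n 434 mean [ 0.5437 -0.2071  0.201 ] ends [-0.2717 -0.1443] z by half [np.float64(0.2002), np.float64(0.2003)]
 changed px 12728
stem ((0.5394807457923889, 0.07961292564868927), (0.021632641553878784, 0.021779917180538177), 78.286865234375)
stem ((0.5395380854606628, 0.07968224585056305), (0.0201417189091444, 0.02059435285627842), 78.85662841796875)
```

View pics/end.png

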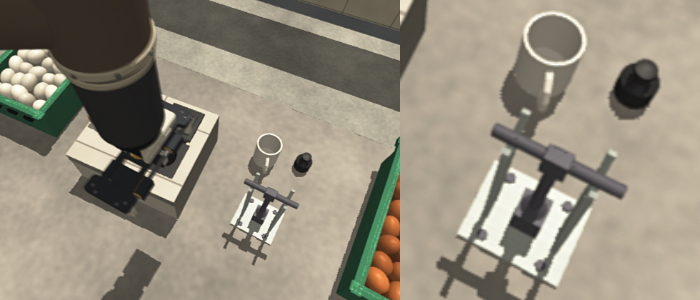

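The picture shows the key hanging level and straight in both notches, with the mug and weight where they were. The stem's square has turned 86° clockwise. I'll hand it in.

```bash
python3 -c "
from station import *
print(job_done())"
```

```text
the job is handed in; nothing more can be done
None
```

The valve is shut, and the key is back in its rest with the shank hanging straight down. I handed the job in at about 33 s.

**Last checks**
- **Seating:** the bar's axis stood at 190 mm, so the socket was right down on the gland.
- **Shut-off:** the turning moment held near 0.3 N m, then rose to 1.27 N m at the stop. The stem's square had turned about 86° (1.50 rad) clockwise.
- **Key in rest:** the bar is level to about 0.1 mm from end to end, in both notches.
- **Bystanders:** the mug and weight look unmoved. The gripper passed above the eggs. The arm hid the tray in the last picture, so I did not check it again.

**What went wrong**
- **Key swung in the grip:** it leaned about 40° on the way to the shaft. I let it settle by loosening the grip and shaking gently; this left it about 6 mm off-centre in the grip.
- **Socket hit the rest:** on the way back I carried the key too low and its socket struck one of the rest's uprights. The highest reading I saw was about 15 N, taken after each move rather than throughout. I lifted it clear, straightened it and hung it.
- **Pressing on the valve:** a check push after the key was seated reached 46 N at the wrist, under the 120 N limit.

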